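Stopper the flask and index it at the inspection lens

ROBOT

A 6-joint arm with a two-finger parallel gripper is mounted at the origin on the work surface. World frame = base frame: x ahead of the robot, y to its left, z up, the work surface at z = 0. Lengths are in mm, angles in rad, forces in N, time in s.
With the tool pointing down it reaches from about 275 to 850 mm from the base axis. Payload 19 kg.
Tool frame: the origin (TCP) lies on the centre line of the jaws, within the pads' length; the fingertips stand 17 mm ahead of it and the grasp point (between the pads) lies 2 mm behind it; z points along the fingers, y is the line along which they close (so a half turn about z gives the same grasp; the last joint's range is limited). The gripper opens to 85 mm and grips with 20 to 120 N. Pads are 22 mm wide; open, the fingers measure 114 mm over their backs; the gripper's body (76 mm by 85 mm) begins 54 mm behind the grasp point. The pads swing forward as they close: fully open they stand 13 mm farther back than shut.
Start: joints at [1.094, 0.15, 1.437, -0, 1.554, -0.134], TCP at [193.276, 541.513, 248.267] pointing down, gripper open.
Joint ranges: [-2.8, 2.8], [-0.68, 2.1], [0.12, 2.68], [-1.39, 4.53], [0.16, 2.79], [-2.81, 2.81]. Speed limits (rad/s): [1.89, 1.89, 2.22, 3.01, 3.01, 3.01].

INTERFACE

Orientations are given as a unit quaternion [w, x, y, z].
In Python, from cell import read_state, optics, order gives the robot as it stands. The module is installed in compiled form; this text tells all that it offers.
- The arm moves only by the tool arm_command, never from a script. Its argument "targets" is a list of rows, each an object with "travel": the shift along the tool's x, y, z in mm, a list of three; "spin": the turn about the tool's z in degrees; "jaw": the finger opening in mm, from 0 to 85.4. In form: [{"travel": [x, y, z], "spin": spin, "jaw": jaw}, ...]. A call has 1 to 12 rows; each row shifts and turns the commanded pose from where the row before left it, along the tool's axes as they then stand; what a row does not reach is not made up. A row lasts 1/12 s, in which the tool goes at most 41.7 mm and 7.16 degrees, less where a joint would pass 70% of its speed; a pose out of reach is approached as far as the arm can. A call with a gripper value outside its range is refused whole. The fingers move at their own pace and stop on an object; "force" is the grip in N (left out, the last holds). Time passes only in rows, so rows that do not move let the fingers close. It gives the time, the measured TCP pose, the force, the opening and the grip force at its end, in the units of the state.
- read_state(): the state, without advancing time (a new reading comes with each control period).
- optics.grab_frame(name): name is "scene" or "top" or "wrist"; returns the picture (384x512x3 uint8, red, green, blue); there is no depth.
- optics.camera_params(name): a dict with "fx", "fy", "cx", "cy" (pixels), "world_to_cam" (4x4, takes a point from world to camera coordinates). Camera axes: x right, y up, looking along -z (the intrinsics and any distortion apply to the point x, -y, -z); pixel columns grow to the right and rows downward; lengths in mm; the calibration is good to about 2 mm. A picture is of the moment at which its call begins: read the wrist's pose just before it. camera_params takes no time and is no camera call; for the wrist camera it gives the pose at the moment of the call.
- order.sign_off(): hands the job in; it is judged then, once.
The state is a dict: "time_s": time; "qpos": joint angles; "dq": joint speeds; "joint_efforts": joint torques, N m; "ee_pos": TCP position; "ee_rot": TCP orientation; "force": force on the tool from outside, world axes, zero at the start; "moment": the same for the moment, N m; "finger_gap": opening from 0.0 (shut) to 1.0 (fully open); "finger_force": force on a finger pad.
Only numpy, scipy, OpenCV 4.12 (cv2) and the standard library are available. Lean on these libraries where they do the work, as an engineer would, in place of code of your own. Each camera call takes 0.05 s, during which the arm holds its last target. There are 200 camera calls.

TASK

Take the tall-headed stopper from the rack and seat it fully, upright, in the neck of the flask on the slide carriage, and let go of it before sliding the carriage. Then take the carriage by its black handle post and slide it along the rail to the index block until the spring ball clicks into the notch on the carriage's side; do not run through the notch. Finish holding the handle with the carriage still in the notch, the stopper still seated, and leave the other things on the bench where they are.

Things in the scene. Friction and masses are not known exactly. Their poses are not given: they have to be found in the camera images.
- stopper: Grey tapered stopper with a tall head, upright in one of the two rack holes. Origin: centre of the taper's small end, z up its axis. Taper 22 mm long, diameter 17 mm at the small end, 24 mm at the top; above it (z 22 to 52 mm) the round head, 31 mm diameter, to grip. Its flat shoulder (z 22 mm) rests on the rack top, later on the flask's rim. Mass about 40 g.
- stopper_shoulder (a point): Point on the stopper's axis at its shoulder, 22 mm above its small end; coincides with point flask_mouth when the stopper is fully seated.
- flat_stopper: The other, flat-headed stopper in the rack, not used. Same taper, head 42 mm diameter, 12 mm high. Origin at the small end of the taper.
- rack: Fixed black plastic block with two through holes of 26 mm diameter, 37 mm either side of its centre along its own x. Size 140 (x) by 60 (y) by 30 mm (z). Origin: centre of the underside.
- stage: Fixed slide stage: aluminium base plate 150 by 360 by 8 mm with a steel rail along its own y. Origin on the bench under the rail's centre line at mid length (plate from x -45 to +105 mm). The carriage slides along +y towards the index block, which stands on the +x side of the rail.
- carriage (a joint): Travel of the carriage along stage +y, m; 0 at the near stop, hard stop at 0.20. Carriage centre at stage y = -0.10 + this value. Aluminium plate 56 by 150 by 14 mm, underside 29 mm above the bench; flask and handle are fixed on it. It slides with about 1 N drag and stays where it is left.
- flask_mouth (a point): Centre of the rim of the amber glass flask clamped on the carriage, 121 mm above the bench, on the rail's centre line, 35 mm from the carriage centre along stage +y. Neck bore straight, 26 mm diameter, 26 mm deep; rim outside diameter 33 mm; foot 53 mm.
- handle: Upright round black handle post fixed on the carriage, 18 mm diameter, 76 mm high, on the rail's centre line 55 mm behind (stage -y of) the carriage centre. Origin: centre of its foot, 43 mm above the bench; its top is 119 mm above the bench.
- notch (a point): The notch: gap between two upright half-round steel ribs, 12 mm apart, on the +x side of the carriage at its centre, 30 mm from the rail's centre line, 36 mm above the bench; a dark line across the carriage marks it. Its y axis is the stage's.
- ball (a point): Where point notch lies when the spring ball (steel, 10 mm) sits in it: 30 mm from the rail's centre line, 36 mm above the bench, level with the ball. Sliding on, about 12 mm short of it the ball meets the first rib (drag rises 4 to 6 N), 6 mm short it tops the rib, then pulls the carriage on into the notch; going on past it takes the same force again.
- index: Fixed grey index block on the stage plate, beside the rail on its +x side, at a different place along the rail each time; 40 by 76 by 42 mm with a dark lens barrel on top (top 77 mm above the bench). Origin on the rail's centre line level with the ball, 8 mm above the bench. A dark line across its top marks the ball.
- tube_bundle: Bystander: tied bundle of white and metal tubes lying on the bench, 250 by 48 by 32 mm. Origin: centre of its underside.
- sleeve_tray: Bystander: grey tray of short black sleeves, 60 by 120 by 22 mm, near the robot. Origin: centre of its underside.
Mind the look-alikes: they are no part of the job. What is shaped like the rack but green or turquoise is not meant.

How it is judged (in metres and radians):
On the way, in this order (a step that is already met when the one before it is completed fails the run):
1. the stopper is fully seated upright in the flask neck and let go, with the carriage still more than 20 mm short of the notch (horizontal distance between stopper_shoulder and flask_mouth below 0.004 m and z of stopper_shoulder in the frame of flask_mouth below 0.003 m and angle between stopper's own z axis and vertical below 0.1 rad and contact force between the fingers and stopper below 0.05 N and y of notch in the frame of ball below -0.02 m), for 0.2 s.
2. the carriage is in the notch, held by the handle (y of notch in the frame of ball between -0.0025 and 0.0025 m and contact force between the fingers and handle above 2 N), for 0.2 s.
At the end, for the whole second after the job is handed in: The fingers hold the handle (more than 2 N), the carriage is at rest with its notch within 2.5 mm of the ball along the rail, and the tall stopper is seated in the flask: shoulder within 3 mm of the rim in height and 4 mm sideways, upright within 0.1 rad, not touched (all of step 2 and velocity of joint carriage between -0.005 and 0.005 m/s and horizontal distance between stopper_shoulder and flask_mouth below 0.004 m and z of stopper_shoulder in the frame of flask_mouth below 0.003 m and angle between stopper's own z axis and vertical below 0.1 rad and contact force between the fingers and stopper below 0.05 N); the arm keeps its last pose, push and grip.
It fails at once if the carriage runs through the notch, more than 9 mm past it (y of notch in the frame of ball above 0.009 m).
It fails at once if the flat-headed stopper is moved more than 20 mm (distance of flat_stopper from where it was at the start of the episode above 0.02 m).
It fails at once if the tube bundle is moved more than 30 mm (distance of tube_bundle from where it was at the start of the episode above 0.03 m).
It fails at once if the sleeve tray is moved more than 30 mm (distance of sleeve_tray from where it was at the start of the episode above 0.03 m).
It also fails if it takes over 64 s, if anything falls off the work surface, if the arm or the gripper's body presses on something with over 40 N, if the wrist force passes 120 N, or if a joint passes its speed limit or range.

## Working session

There is one attempt and no reset: what is moved stays moved. The work goes in short steps, Python scripts to look and compute and a tool call to move; the robot and the scene stay as the last step left them, time stands still between calls to the robot, and variables do not carry over. Pictures are saved under pics/ and viewed, at most 10 in all, crops included, and the job is handed in when it is done.

Besides the shell and the picture viewer there is one more tool, called by a JSON object that holds its "name" and its "arguments". arm_command: Moves the arm, as the interface text tells. Its arguments: {"type":"object","properties":{"targets":{"type":"array","items":{"type":"object","properties":{"travel":{"type":"array","items":{"type":"number"}},"spin":{"type":"number"},"jaw":{"type":"number"}}}},"force":{"type":"number"}},"required":["targets"]}

```bash
mkdir -p pics; cat > h.py <<'E'
import numpy as np, cv2
from cell import read_state, optics, order
def cam(n):
    p=optics.camera_params(n); return p,np.array(p["world_to_cam"])
def ray(n,u,v,z,pp=None):
    p,T=pp or cam(n)
    K=np.array([[p["fx"],0,p["cx"]],[0,p["fy"],p["cy"]],[0,0,1.]])
    d=p.get("dist",p.get("distortion",None))
    q=cv2.undistortPoints(np.array([[[u,v]]],float),K,None if d is None else np.array(d,float))[0,0]
    R=T[:3,:3]; c=-R.T@T[:3,3]; w=R.T@np.array([q[0],-q[1],-1])
    return (c+w*(z-c[2])/w[2])
def proj(n,P,pp=None):
    p,T=pp or cam(n)
    X=T[:3,:3]@np.array(P,float)+T[:3,3]
    return p["cx"]+p["fx"]*X[0]/-X[2], p["cy"]+p["fy"]*-X[1]/-X[2]
E
python3 - <<'E'
from h import *
for n in("top","scene"):
    im=optics.grab_frame(n); cv2.imwrite(f"pics/{n}0.png",im[:,:,::-1])
    p=optics.camera_params(n); print(n,p)
s=read_state();print(s)
a=cv2.imread("pics/top0.png");a=cv2.resize(a,(800,600),interpolation=cv2.INTER_CUBIC);cv2.imwrite("pics/top0b.png",a)
a=cv2.imread("pics/scene0.png");a=cv2.resize(a,(800,600),interpolation=cv2.INTER_CUBIC);cv2.imwrite("pics/scene0b.png",a)
E
```

```text
top {'fx': 482.6402566195166, 'fy': 482.6402566195166, 'cx': 262.81379199028333, 'cy': 187.79838816072635, 'world_to_cam': array([[-6.17071342e-03, -9.99977151e-01, -2.76024178e-03,
         6.21123492e+00],
       [ 9.91659572e-01, -6.47469901e-03,  1.28722074e-01,
        -5.88096246e+02],
       [-1.28737005e-01, -1.94291315e-03,  9.91676867e-01,
        -1.57792023e+03],
       [ 0.00000000e+00,  0.00000000e+00,  0.00000000e+00,
         1.00000000e+00]])}
scene {'fx': 461.55458388574795, 'fy': 461.55458388574795, 'cx': 253.73467672839527, 'cy': 192.69855640531785, 'world_to_cam': array([[ 5.52077013e-01,  8.33618598e-01,  1.70588732e-02,
        -3.11423168e+02],
       [-6.32779564e-01,  4.05569909e-01,  6.59623432e-01,
         3.00132407e+02],
       [ 5.42955795e-01, -3.74957440e-01,  7.51402637e-01,
        -1.63429144e+03],
       [ 0.00000000e+00,  0.00000000e+00,  0.00000000e+00,
         1.00000000e+00]])}
{'time_s': 0.1, 'qpos': array([ 1.09399170e+00,  1.50891442e-01,  1.43793625e+00,  2.21709830e-05,
        1.55380586e+00, -1.33983811e-01]), 'dq': array([-0.00108408,  0.00036569, -0.00080435,  0.00057171,  0.00063852,
       -0.000578  ]), 'joint_efforts': array([ 4.60492462e-03, -7.14380479e+01, -5.71790421e+01, -7.69908638e-05,
        7.30346481e-03, -3.77660740e-05]), 'ee_pos': array([193.19417567, 541.36018031, 247.77649753]), 'ee_rot': array([-1.67053615e-04,  1.70572426e-01,  9.85345004e-01, -4.93033579e-04]), 'force': array([ 0.47881312, -0.09549191, -0.70420179]), 'moment': array([-0.01288053,  0.0289829 , -0.04254644]), 'finger_force': 0.0, 'finger_gap': 0.9992603832015957}
```

View pics/top0b.png

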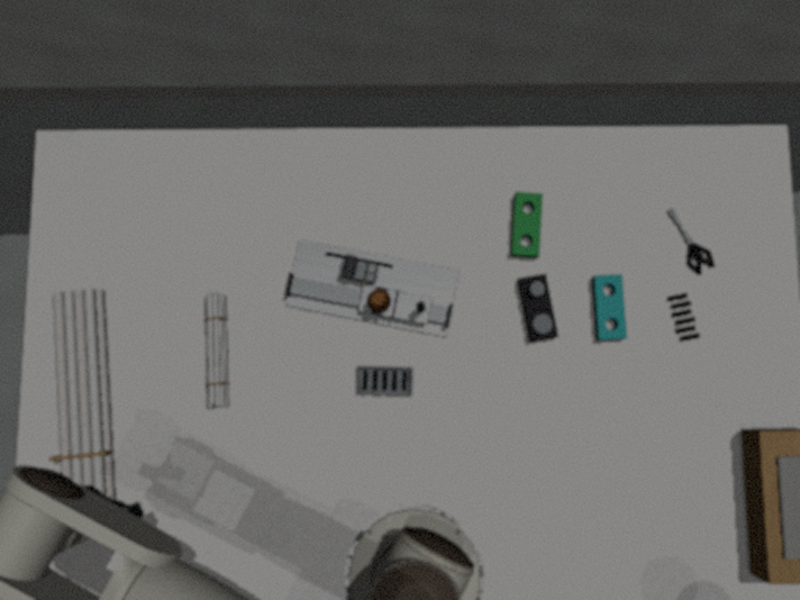

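View pics/scene0b.png

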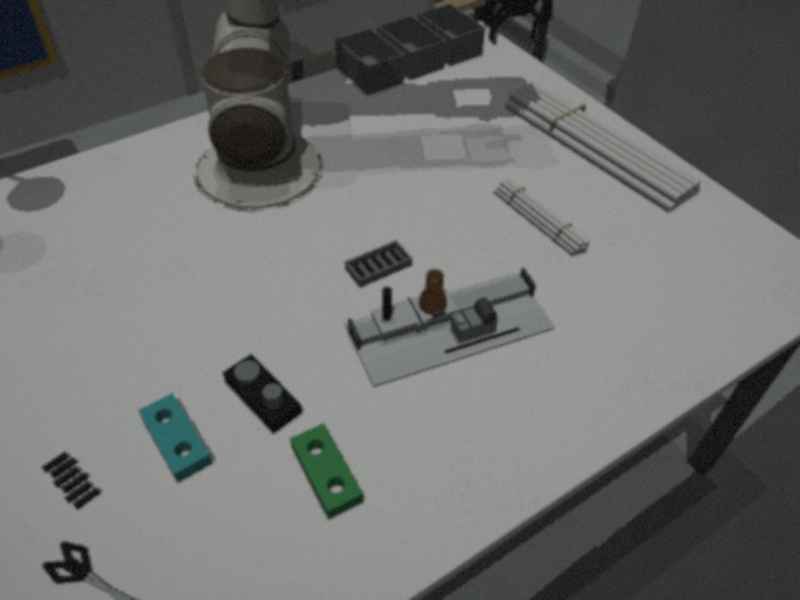

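Black rack at top-view (537,309) holds two heads: (537,288), smaller, and (542,323), larger. The scene view shows the tall narrow head at (272,393) and the flat one at (246,371). The empty racks at (526,225) green and (608,308) turquoise are look-alikes. I choose the smaller head at (537,288). Next, a close crop to check it and measure the stage.

```bash
python3 - <<'E'
from h import *
a=cv2.imread("pics/top0.png")
def crop(x0,x1,y0,y1,s): return cv2.resize(a[y0:y1,x0:x1],None,fx=s,fy=s,interpolation=cv2.INTER_CUBIC)
c1=crop(175,300,148,222,6.4)   # stage
b=cv2.imread("pics/scene0.png")
c2=crop(325,365,170,222,4.6); c3=cv2.resize(b[220:280,135:200],None,fx=4,fy=4,interpolation=cv2.INTER_CUBIC)
out=np.zeros((600,800,3),np.uint8); c1=cv2.resize(c1,(600,355)); out[:355,:600]=c1
out[357:357+c2.shape[0],:c2.shape[1]]=c2[:243]; out[357:597,300:560]=c3
cv2.imwrite("pics/crop1.png",np.clip(out*1.6,0,255).astype(np.uint8))
s=.64
for n,u,v,z in [("tall head",537,288,52+8),("flat",542,323,42),("mouth",378,299,121),("handle top",420,307,119)]:
    print(n,ray("top",u*s,v*s,z).round(1))
for n,u,v,z in [("tall head",272,386,60),("flat",246,371,42),("mouth",435,271,121),("handle top",387,289,119)]:
    print(n,ray("scene",u*s,v*s,z).round(1))
E
```

```text
tall head [ 595.1 -264.8   60. ]
flat [ 522.4 -276.3   42. ]
mouth [566.4  68.7 121. ]
handle top [549.7 -16.5 119. ]
tall head [ 588.3 -260.    60. ]
flat [ 525.3 -278.7   42. ]
mouth [566.4  77.1 121. ]
handle top [555.3 -16.1 119. ]
```

View pics/crop1.png

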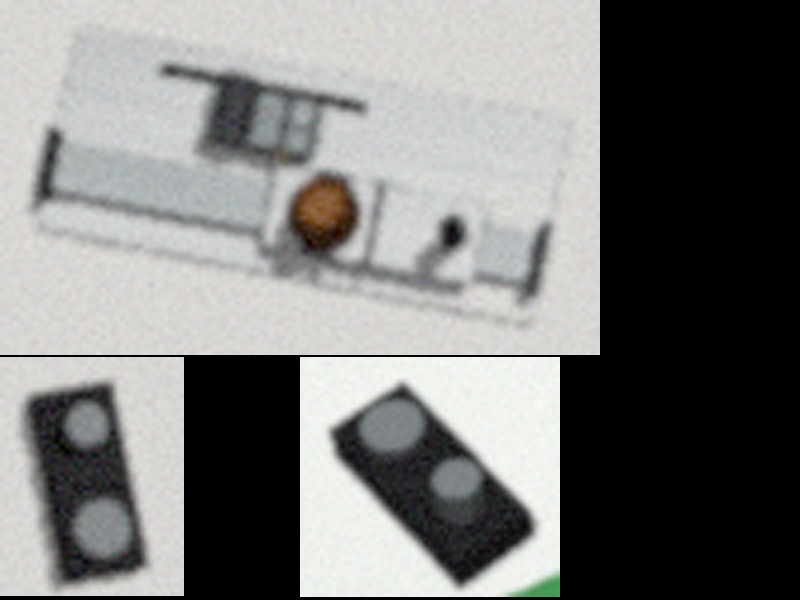

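The crop confirms it: in the scene crop (bottom right), the farther head at crop (457,480) stands tall, and the nearer one at (393,428) is flat and wide. The stage runs about 10.9° off world y, with the carriage line at crop (375,220) and the index line at (286,110). I'm heading above the tall stopper.

{"name": "arm_command", "arguments": {"targets": [{"travel": [-27,-26,0],"spin": 0,"jaw": 85},{"travel": [-27,-26,0],"spin": 0,"jaw": 85},{"travel": [-27,-26,0],"spin": 0,"jaw": 85},{"travel": [-27,-26,0],"spin": 0,"jaw": 85},{"travel": [-27,-26,0],"spin": 0,"jaw": 85},{"travel": [-27,-26,0],"spin": 0,"jaw": 85},{"travel": [-27,-26,0],"spin": 0,"jaw": 85},{"travel": [-27,-26,0],"spin": 0,"jaw": 85},{"travel": [-27,-26,0],"spin": 0,"jaw": 85},{"travel": [-27,-26,0],"spin": 0,"jaw": 85},{"travel": [-27,-26,0],"spin": 0,"jaw": 85},{"travel": [-27,-26,0],"spin": 0,"jaw": 85}]}}

```text
time_s: 1.1
ee_pos: [393.8, 136.9, 248.3]
ee_rot: [0.0, 0.171, 0.985, -0.0]
force: [1.9, 0.6, -0.5]
finger_gap: 0.998
finger_force: 0.0
```

{"name": "arm_command", "arguments": {"targets": [{"travel": [-27,-26,0],"spin": 0,"jaw": 85},{"travel": [-27,-26,0],"spin": 0,"jaw": 85},{"travel": [-27,-26,0],"spin": 0,"jaw": 85},{"travel": [-27,-26,0],"spin": 0,"jaw": 85},{"travel": [-27,-26,0],"spin": 0,"jaw": 85},{"travel": [-27,-26,0],"spin": 0,"jaw": 85},{"travel": [-27,-26,0],"spin": 0,"jaw": 85},{"travel": [-27,-26,0],"spin": 0,"jaw": 85},{"travel": [-27,-26,0],"spin": 0,"jaw": 85},{"travel": [-27,-26,0],"spin": 0,"jaw": 85},{"travel": [-27,-26,0],"spin": 0,"jaw": 85},{"travel": [-27,-26,0],"spin": 0,"jaw": 85}]}}

```text
time_s: 2.1
ee_pos: [594.2, -265.8, 247.8]
ee_rot: [-0.0, 0.171, 0.985, 0.0]
force: [-0.3, 0.9, 1.1]
finger_gap: 0.993
finger_force: 0.0
```

{"name": "arm_command", "arguments": {"targets": [{"travel": [0,0,10],"spin": -7,"jaw": 85},{"travel": [0,0,10],"spin": -7,"jaw": 85},{"travel": [0,0,10],"spin": -7,"jaw": 85},{"travel": [0,0,10],"spin": -7,"jaw": 85},{"travel": [0,0,10],"spin": -4,"jaw": 85},{"travel": [0,0,0],"spin": 0,"jaw": 85},{"travel": [0,0,0],"spin": 0,"jaw": 85}]}}

```text
time_s: 2.68
ee_pos: [593.6, -263.9, 197.9]
ee_rot: [-0.001, -0.106, 0.994, 0.0]
force: [0.6, -0.4, 1.0]
finger_gap: 0.995
finger_force: 0.0
```

```bash
cat >> h.py <<'E'
from scipy.spatial.transform import Rotation
def tool(s,d):
    w,x,y,z=s["ee_rot"]; return Rotation.from_quat([x,y,z,w]).inv().apply(d)
def toolang(s):
    w,x,y,z=s["ee_rot"]; v=Rotation.from_quat([x,y,z,w]).apply([0,1,0]); return np.degrees(np.arctan2(v[1],v[0]))
def wshot(name,f=1.6):
    pp=cam("wrist"); s=read_state(); im=optics.grab_frame("wrist")
    cv2.imwrite(f"pics/{name}raw.png",im[:,:,::-1])
    cv2.imwrite(f"pics/{name}.png",np.clip(cv2.resize(im[:,:,::-1],(800,600))*f,0,255).astype(np.uint8))
    np.save(f"pics/{name}.npy",pp[1])
    return pp,s
E
python3 - <<'E'
from h import *
pp,s=wshot("w1"); print(s["time_s"],s["ee_pos"],toolang(s),s["qpos"].round(2))
for n,P in [("tall",(591,-262,60)),("flat",(524,-277,42))]:
    u,v=proj("wrist",P,pp); print(n,u/.64,v/.64)
s_=.64
# stage geometry in top view
def tp(cx,cy,z): return ray("top",cx/4.8+175,cy/4.8+148,z)[:2]
a=tp(374,220,43); b=tp(286,110,50); 
e=tp(75,27,8);f=tp(570,122,8); d=e-f; print("yaw",np.degrees(np.arctan2(d[1],d[0])))
y=d/np.linalg.norm(d); print("y",y,"travel to notch",(b-a)@y, a,b)
E
```

```text
2.6833 [ 593.6126444  -263.87472602  197.89177168] 102.20978264209847 [-0.54  0.33  1.32 -0.    1.49 -2.32]
tall 404.62036728183006 289.8568483678422
flat 403.7376407258355 156.58680267323558
yaw 78.60842497539583
y [0.1975132  0.98030023] travel to notch 74.71628688309528 [567.41259313  35.57409635] [644.01989006  96.35683732]
```

View pics/w1.png

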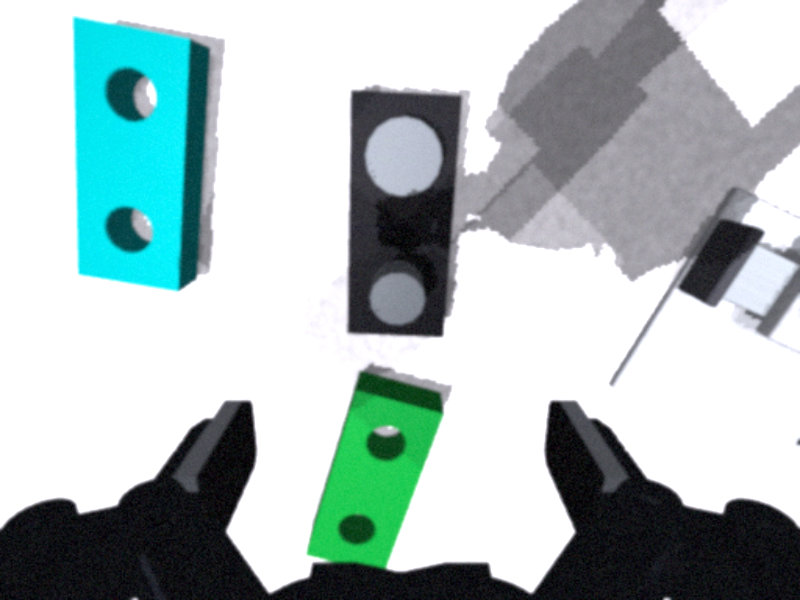

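The wrist view shows the tall head top at (398,299), the flat one at (403,156), and the rack square to the image. The fingers come down clear on either side.

```bash
python3 - <<'E'
from h import *
pp=(optics.camera_params("wrist"),np.load("pics/w1.npy"))
t=ray("wrist",398*.64,299*.64,60,pp); f=ray("wrist",403*.64,156*.64,42,pp)
c=ray("wrist",352*.64,92*.64,30,pp);d=ray("wrist",348*.64,333*.64,30,pp)
print(t,f,np.degrees(np.arctan2(*(t-f)[[1,0]])),np.linalg.norm(t-f),np.degrees(np.arctan2(*(d-c)[[1,0]])))
s=read_state(); print(toolang(s),s["ee_pos"],tool(s,t-s["ee_pos"]))
E
```

```text
[ 596.83136898 -264.41082009   60.        ] [ 523.7898314  -277.44788268   42.        ] 10.120057928231773 76.3480924038768 9.477319081871686
102.1853975318862 [ 593.85544827 -264.00388331  198.60500734] [ -2.84630076  -1.02485304 138.6045382 ]
```

{"name": "arm_command", "arguments": {"targets": [{"travel": [-2.5,-1,25],"spin": 0,"jaw": 85},{"travel": [0,0,25],"spin": 0,"jaw": 85},{"travel": [0,0,25],"spin": 0,"jaw": 85},{"travel": [0,0,25],"spin": 0,"jaw": 75},{"travel": [0,0,25],"spin": 0,"jaw": 65},{"travel": [0,0,15],"spin": 0,"jaw": 60},{"travel": [0,0,7],"spin": 0,"jaw": 60},{"travel": [0,0,0],"spin": 0,"jaw": 60}], "force": 40}}

```text
time_s: 3.4
ee_pos: [596.2, -264.3, 50.5]
ee_rot: [-0.001, -0.107, 0.994, 0.0]
force: [-0.2, 0.2, 0.3]
finger_gap: 0.703
finger_force: 0.0
```

{"name": "arm_command", "arguments": {"targets": [{"travel": [0,0,0],"spin": 0,"jaw": 25},{"travel": [0,0,0],"spin": 0,"jaw": 25},{"travel": [0,0,0],"spin": 0,"jaw": 25},{"travel": [0,0,0],"spin": 0,"jaw": 25},{"travel": [0,0,0],"spin": 0,"jaw": 25},{"travel": [0,0,0],"spin": 0,"jaw": 25},{"travel": [0,0,0],"spin": 0,"jaw": 25},{"travel": [0,0,0],"spin": 0,"jaw": 25}]}}

```text
time_s: 4.07
ee_pos: [597.1, -264.8, 53.2]
ee_rot: [0.001, -0.107, 0.994, -0.001]
force: [-1.6, 0.9, 5.1]
finger_gap: 0.347
finger_force: 39.2
```

{"name": "arm_command", "arguments": {"targets": [{"travel": [0,0,-8],"spin": 0,"jaw": 25},{"travel": [0,0,-15],"spin": 0,"jaw": 25},{"travel": [0,0,-25],"spin": 0,"jaw": 25},{"travel": [0,0,-35],"spin": 0,"jaw": 25},{"travel": [0,0,-35],"spin": 0,"jaw": 25},{"travel": [0,0,-30],"spin": 0,"jaw": 25},{"travel": [0,0,-20],"spin": 0,"jaw": 25},{"travel": [0,0,-10],"spin": 0,"jaw": 25},{"travel": [0,0,0],"spin": 0,"jaw": 25}]}}

```text
time_s: 4.82
ee_pos: [597.0, -264.7, 232.5]
ee_rot: [0.002, -0.108, 0.994, -0.001]
force: [0.2, -0.1, -0.6]
finger_gap: 0.346
finger_force: 39.6
```

{"name": "arm_command", "arguments": {"targets": [{"travel": [-3.5,15,0],"spin": 0,"jaw": 25},{"travel": [-3.5,28,0],"spin": 0,"jaw": 25},{"travel": [-3.5,36,0],"spin": 0,"jaw": 25},{"travel": [-3.5,36,0],"spin": 0,"jaw": 25},{"travel": [-3.5,36,0],"spin": 0,"jaw": 25},{"travel": [-3.5,36,0],"spin": 0,"jaw": 25},{"travel": [-3.5,36,0],"spin": 0,"jaw": 25},{"travel": [-3.5,36,0],"spin": 0,"jaw": 25},{"travel": [-3.5,36,0],"spin": 0,"jaw": 25},{"travel": [-3.5,27,0],"spin": 0,"jaw": 25},{"travel": [-3.5,15,0],"spin": 0,"jaw": 25},{"travel": [0,0,0],"spin": 0,"jaw": 25}]}}

```text
time_s: 5.82
ee_pos: [560.8, 76.4, 227.7]
ee_rot: [-0.001, -0.109, 0.994, 0.0]
force: [0.5, 0.4, -0.5]
finger_gap: 0.352
finger_force: 39.6
```

```bash
python3 - <<'E'
from h import *
pp,s=wshot("w2"); print(s["time_s"],s["ee_pos"],toolang(s),s["finger_force"],s["finger_gap"],s["qpos"].round(2))
u,v=proj("wrist",(566,73,121),pp); print(u/.64,v/.64)
E
```

```text
5.8167 [560.83909879  76.40558547 227.66799112] 102.53707940872981 39.635329842567444 0.35211962358713333 [-0.    0.14  1.49  0.    1.51 -1.79]
391.0303174361072 321.2040911076208
```

View pics/w2.png

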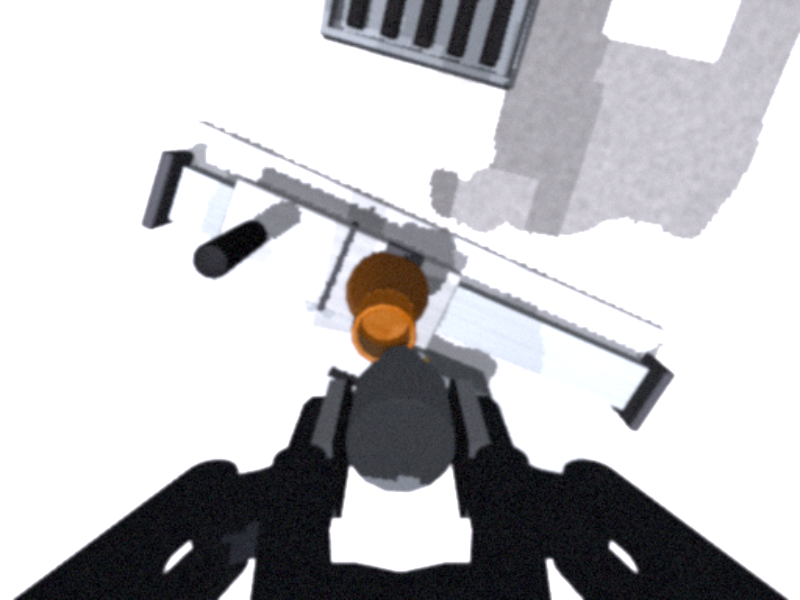

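The wrist view shows the flask rim centre near (384,334), the handle top at (212,260), and the stopper in the jaws with its small end near (401,365).

```bash
python3 - <<'E'
from h import *
pp=(optics.camera_params("wrist"),np.load("pics/w2.npy"))
m=ray("wrist",384*.64,334*.64,121,pp); h=ray("wrist",212*.64,260*.64,119,pp)
d=m-h; print(m,h,np.hypot(*d[:2]),np.degrees(np.arctan2(d[1],d[0])))
s=read_state(); p=s["ee_pos"]; print(p,tool(s,m-p))
w,x,y,z=s["ee_rot"]; R=Rotation.from_quat([x,y,z,w])
for k in (45,):
  for t in np.radians([0,90,180,270]):
    u,v=proj("wrist",p+R.apply([8.5*np.cos(t),8.5*np.sin(t),k]),pp); print(u/.64,v/.64)
# dark line pts vs handle: carriage line at (352,225),(322,308)
for q in [(352,225),(322,308)]: print(ray("wrist",q[0]*.64,q[1]*.64,43,pp))
E
```

```text
[573.27727722  71.04539428 121.        ] [554.98807142 -15.83141895 119.        ] 88.78105498873063 78.11175220528894
[561.09559815  74.75259443 227.73966312] [-11.32488943  -6.31370454 106.71165042]
395.8376192382388 345.9582128910323
418.9860826269449 367.30387841512953
395.93350950669134 388.0333206209701
372.7857226065533 367.28942128793983
[538.06806454  41.2417666   43.        ]
[594.9068014   32.43501095  43.        ]
```

{"name": "arm_command", "arguments": {"targets": [{"travel": [-4,-2.5,12],"spin": 0,"jaw": 25},{"travel": [-4,-2.5,15],"spin": 0,"jaw": 25},{"travel": [-3.5,-2,13],"spin": 0,"jaw": 25},{"travel": [0,0,7],"spin": 0,"jaw": 25},{"travel": [0,0,0],"spin": 0,"jaw": 25},{"travel": [0,0,0],"spin": 0,"jaw": 25},{"travel": [0,0,0],"spin": 0,"jaw": 25}]}}

```text
time_s: 6.45
ee_pos: [574.9, 68.4, 182.8]
ee_rot: [0.0, -0.107, 0.994, -0.0]
force: [-0.2, 0.4, -0.7]
finger_gap: 0.351
finger_force: 39.6
```

```bash
python3 - <<'E'
from h import *
pp,s=wshot("w3",1.3); p=s["ee_pos"]; print(s["time_s"],p,toolang(s))
a=cv2.imread("pics/w3raw.png")[150:330,160:360]; b=optics.grab_frame("scene")[:,:,::-1][150:240,230:330]; 
b=cv2.resize(b,(400,360),interpolation=cv2.INTER_CUBIC);a=cv2.resize(a,(400,360),interpolation=cv2.INTER_CUBIC)
cv2.imwrite("pics/w3c.png",np.clip(np.hstack([a,b])*1.3,0,255).astype(np.uint8))
w,x,y,z=s["ee_rot"]; R=Rotation.from_quat([x,y,z,w])
u,v=proj("wrist",p+R.apply([0,0,45]),pp); print("tip wrist crop",(u-160)*2,(v-150)*2)
u,v=proj("wrist",(573,71,121),pp); print("mouth wrist crop",(u-160)*2,(v-150)*2)
u,v=proj("scene",p+R.apply([0,0,45])); print("tip scene crop",(u-230)*4,(v-150)*4)
u,v=proj("scene",(573,71,121)); print("mouth scene crop",(u-230)*4,(v-150)*4)
E
```

```text
6.45 [574.85893933  68.40350767 182.81572642] 102.33939517372752
tip wrist crop 192.64046838367835 170.43185896402315
mouth wrist crop 202.06627545587799 143.3258516057523
tip scene crop 191.8739676993241 89.17980231999547
mouth scene crop 191.97780608183302 103.09855456925322
```

View pics/w3c.png

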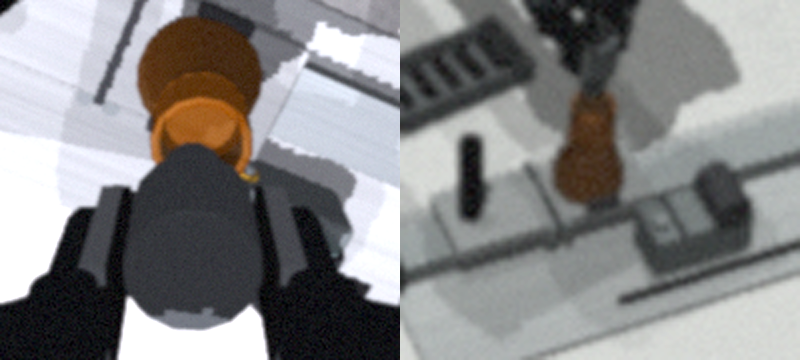

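The left crop shows the rim centre at (201,142), as predicted, with the stopper tip over it at about (195,174), so it needs roughly 2 mm of correction. The right crop shows the stopper upright just above the neck.

{"name": "arm_command", "arguments": {"targets": [{"travel": [0.8,1.1,0],"spin": 0,"jaw": 25},{"travel": [0.7,1.1,3],"spin": 0,"jaw": 25},{"travel": [0,0,6],"spin": 0,"jaw": 25},{"travel": [0,0,6],"spin": 0,"jaw": 25},{"travel": [0,0,5],"spin": 0,"jaw": 25},{"travel": [0,0,4],"spin": 0,"jaw": 25},{"travel": [0,0,4],"spin": 0,"jaw": 25},{"travel": [0,0,3],"spin": 0,"jaw": 25},{"travel": [0,0,0],"spin": 0,"jaw": 25}]}}

```text
time_s: 7.3
ee_pos: [572.6, 70.4, 150.5]
ee_rot: [-0.0, -0.108, 0.994, 0.0]
force: [0.6, -0.6, 0.1]
finger_gap: 0.348
finger_force: 39.6
```

No contact force so far, so it's going in cleanly. I'm lowering the rest.

{"name": "arm_command", "arguments": {"targets": [{"travel": [0,0,2],"spin": 0,"jaw": 25},{"travel": [0,0,2],"spin": 0,"jaw": 25},{"travel": [0,0,1],"spin": 0,"jaw": 25},{"travel": [0,0,1],"spin": 0,"jaw": 25},{"travel": [0,0,0],"spin": 0,"jaw": 25}]}}

```text
time_s: 7.72
ee_pos: [572.8, 70.5, 145.2]
ee_rot: [0.0, -0.108, 0.994, -0.0]
force: [0.3, -0.2, -0.3]
finger_gap: 0.347
finger_force: 39.6
```

{"name": "arm_command", "arguments": {"targets": [{"travel": [0,0,1],"spin": 0,"jaw": 25},{"travel": [0,0,0.5],"spin": 0,"jaw": 25},{"travel": [0,0,0],"spin": 0,"jaw": 25},{"travel": [0,0,0],"spin": 0,"jaw": 25}]}}

```text
time_s: 8.05
ee_pos: [572.9, 70.5, 144.2]
ee_rot: [0.0, -0.108, 0.994, -0.0]
force: [-0.6, 1.7, 4.7]
finger_gap: 0.35
finger_force: 40.0
```

Contact of 4.7 N at the expected height means the shoulder is on the rim. I'm opening, retreating and looking.

{"name": "arm_command", "arguments": {"targets": [{"travel": [0,0,0],"spin": 0,"jaw": 60},{"travel": [0,0,0],"spin": 0,"jaw": 70},{"travel": [0,0,0],"spin": 0,"jaw": 80},{"travel": [0,0,0],"spin": 0,"jaw": 80},{"travel": [0,0,0],"spin": 0,"jaw": 80},{"travel": [0,0,-10],"spin": 0,"jaw": 80},{"travel": [0,0,-20],"spin": 0,"jaw": 80},{"travel": [0,0,-30],"spin": 0,"jaw": 80},{"travel": [0,0,-20],"spin": 0,"jaw": 80},{"travel": [0,0,0],"spin": 0,"jaw": 80},{"travel": [0,0,0],"spin": 0,"jaw": 80}]}}

```text
time_s: 8.97
ee_pos: [573.2, 70.5, 225.5]
ee_rot: [0.001, -0.108, 0.994, -0.0]
force: [-0.5, 0.7, -0.6]
finger_gap: 0.936
finger_force: 0.0
```

```bash
python3 - <<'E'
from h import *
pp,s=wshot("w4",1.3); p=s["ee_pos"]; print(s["time_s"],p,toolang(s),s["finger_gap"])
b=optics.grab_frame("scene")[:,:,::-1][150:240,230:330]
a=cv2.resize(cv2.imread("pics/w4raw.png"),(480,360));b=cv2.resize(b,(320,360),interpolation=cv2.INTER_CUBIC)
cv2.imwrite("pics/w4c.png",np.clip(np.hstack([a,b])*1.3,0,255).astype(np.uint8))
f=360/384
for P in [(573,71,151),(555,-16,119)]:
  u,v=proj("wrist",P,pp); print(u*f,v*f)
E
```

```text
8.9667 [573.18086692  70.4733317  225.49890233] 102.36052999522234 0.9359126194429678
241.14547304487385 202.10860556070148
135.48295457859365 142.6220013406811
```

View pics/w4c.png

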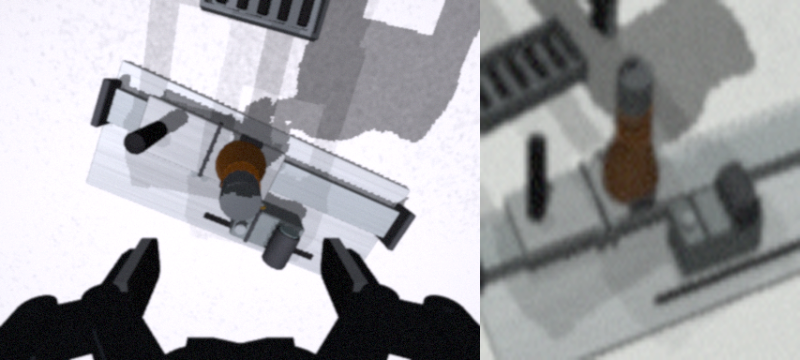

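Stopper is seated and released, with its top at (240,203) against a predicted (241,202). The handle top is at (134,144), near the prediction. I'm moving over the handle and turning the jaws to close across the rail.

{"name": "arm_command", "arguments": {"targets": [{"travel": [9,-20,0],"spin": 0,"jaw": 80},{"travel": [9,-20,0],"spin": 0,"jaw": 75},{"travel": [9,-20,0],"spin": 0,"jaw": 70},{"travel": [9,-21,0],"spin": 0,"jaw": 65},{"travel": [0,0,0],"spin": 7,"jaw": 60},{"travel": [0,0,0],"spin": 7,"jaw": 60},{"travel": [0,0,0],"spin": 7,"jaw": 60},{"travel": [0,0,0],"spin": 7,"jaw": 60},{"travel": [0,0,0],"spin": 7,"jaw": 60},{"travel": [0,0,0],"spin": 7,"jaw": 60},{"travel": [0,0,0],"spin": 7,"jaw": 60},{"travel": [0,0,0],"spin": 7,"jaw": 60}]}}

```text
time_s: 10.07
ee_pos: [554.6, -16.3, 222.8]
ee_rot: [-0.001, 0.375, 0.927, -0.0]
force: [0.3, 0.8, 0.4]
finger_gap: 0.703
finger_force: 0.0
```

{"name": "arm_command", "arguments": {"targets": [{"travel": [0,0,0],"spin": 7,"jaw": 60},{"travel": [0,0,0],"spin": 7,"jaw": 60},{"travel": [0,0,0],"spin": 7,"jaw": 60},{"travel": [0,0,0],"spin": 7,"jaw": 60},{"travel": [0,0,0],"spin": 7,"jaw": 60},{"travel": [0,0,0],"spin": 7,"jaw": 60},{"travel": [0,0,0],"spin": 7,"jaw": 60},{"travel": [0,0,0],"spin": 7,"jaw": 60},{"travel": [0,0,0],"spin": 2,"jaw": 60},{"travel": [0,0,0],"spin": 0,"jaw": 60}]}}

```text
time_s: 10.9
ee_pos: [554.6, -16.3, 222.9]
ee_rot: [-0.001, 0.776, 0.631, -0.001]
force: [0.3, -0.1, -0.1]
finger_gap: 0.7
finger_force: 0.0
```

```bash
python3 - <<'E'
from h import *
pp,s=wshot("w5",1.3); p=s["ee_pos"]; print(s["time_s"],p,toolang(s),s["qpos"].round(2))
for P in [(573,71,151),(555,-16.5,119)]:
  u,v=proj("wrist",P,pp); print(u/.64,v/.64)
print(tool(s,np.array([555,-16.5,105])-p))
E
```

```text
10.9 [554.58695704 -16.3317712  222.87587977] -11.755520095250823 [-0.17  0.12  1.52 -0.    1.5   0.04]
400.9248782490859 110.87284855955843
401.20335977263073 313.8833640628401
[-5.97460049e-02  6.37540516e-01  1.17874984e+02]
```

View pics/w5.png

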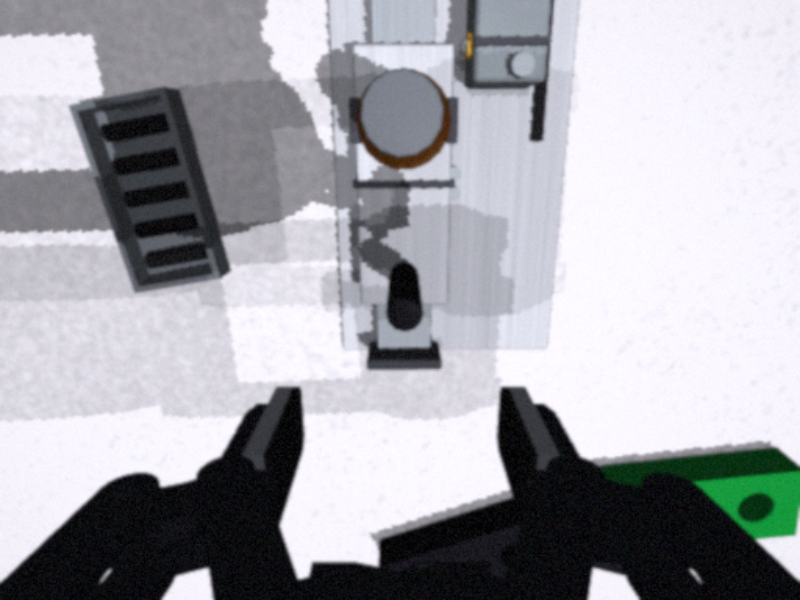

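The view along the rail is well aligned: handle top at (405,313), carriage line at row 184, index line at row 40 (u≈510), stopper top at (404,113).

```bash
python3 - <<'E'
from h import *
P_,T=optics.camera_params("wrist"),np.load("pics/w5.npy"); pp=(P_,T)
s=read_state(); p=s["ee_pos"]
print("cam in tool",tool(s,-T[:3,:3].T@T[:3,3]-p))
r=lambda u,v,z: tool(s,ray("wrist",u*.64,v*.64,z,pp)-p).round(1)
n=r(404,184,43); i=r(510,40,50); print(n,i,(i-n)[0]); print("handle",r(405,313,119),"stopper",r(404,113,151))
a=r(343,340,8);b=r(329,5,8);print("plate edge",a,b); a=r(548,348,8);b=r(578,5,8);print(a,b)
E
```

```text
cam in tool [ 8.00981103e+01  5.40668353e-02 -1.24573189e+02]
[ 54.1   2.5 180. ] [128.8  58.5 172.9] 74.70000000000002
handle [  0.4   2.4 104. ] stopper [88.5  1.7 72. ]
plate edge [-58.9 -41.4 215.1] [154.6 -41.4 215.1]
[-65.6 107.4 214.9] [154.1 105.7 214.9]
```

{"name": "arm_command", "arguments": {"targets": [{"travel": [0,0.7,15],"spin": 0,"jaw": 60},{"travel": [0,0,20],"spin": 0,"jaw": 60},{"travel": [0,0,20],"spin": 0,"jaw": 60},{"travel": [0,0,20],"spin": 0,"jaw": 60},{"travel": [0,0,20],"spin": 0,"jaw": 55},{"travel": [0,0,15],"spin": 0,"jaw": 50},{"travel": [0,0,8],"spin": 0,"jaw": 40},{"travel": [0,0,0],"spin": 0,"jaw": 40},{"travel": [0,0,0],"spin": 0,"jaw": 40}]}}

```text
time_s: 11.7
ee_pos: [555.6, -16.5, 106.0]
ee_rot: [-0.0, 0.775, 0.632, -0.0]
force: [0.3, -0.7, 0.4]
finger_gap: 0.468
finger_force: 0.0
```

{"name": "arm_command", "arguments": {"targets": [{"travel": [0,1.2,0],"spin": 0,"jaw": 35},{"travel": [0,0,0],"spin": 0,"jaw": 10},{"travel": [0,0,0],"spin": 0,"jaw": 10},{"travel": [0,0,0],"spin": 0,"jaw": 10},{"travel": [0,0,0],"spin": 0,"jaw": 10},{"travel": [0,0,0],"spin": 0,"jaw": 10},{"travel": [0,0,0],"spin": 0,"jaw": 10},{"travel": [0,0,0],"spin": 0,"jaw": 10}], "force": 50}}

```text
time_s: 12.37
ee_pos: [556.5, -16.6, 107.0]
ee_rot: [-0.0, 0.775, 0.632, -0.0]
force: [-10.2, 2.6, 11.6]
finger_gap: 0.194
finger_force: 48.7
```

{"name": "arm_command", "arguments": {"targets": [{"travel": [0,-0.8,-0.7],"spin": 0,"jaw": 10},{"travel": [1,0,0],"spin": 0,"jaw": 10},{"travel": [2,0,0],"spin": 0,"jaw": 10},{"travel": [3,0,0],"spin": 0,"jaw": 10},{"travel": [3,0,0],"spin": 0,"jaw": 10},{"travel": [3,0,0],"spin": 0,"jaw": 10},{"travel": [3,0,0],"spin": 0,"jaw": 10},{"travel": [3,0,0],"spin": 0,"jaw": 10},{"travel": [2,0,0],"spin": 0,"jaw": 10},{"travel": [0,0,0],"spin": 0,"jaw": 10}]}}

```text
time_s: 13.2
ee_pos: [560.4, 3.6, 107.0]
ee_rot: [0.0, 0.775, 0.632, 0.0]
force: [0.1, 1.0, 5.7]
finger_gap: 0.191
finger_force: 50.9
```

```bash
cat >> h.py <<'E'
def rep():
    s=read_state(); P0=np.array([556.5,-16.6,107.])
    print(s["time_s"],"prog",tool(s,s["ee_pos"]-P0).round(2),"F tool",tool(s,s["force"]).round(1),"ff",s["finger_force"])
E
python3 -c "
from h import *
rep()"
```

```text
13.2 prog [20.61 -0.21  0.03] F tool [ 1.  -0.2 -5.7] ff 50.91128468513489
```

{"name": "arm_command", "arguments": {"targets": [{"travel": [2,0,0],"spin": 0,"jaw": 10},{"travel": [4,0,0],"spin": 0,"jaw": 10},{"travel": [5,0,0],"spin": 0,"jaw": 10},{"travel": [5,0,0],"spin": 0,"jaw": 10},{"travel": [5,0,0],"spin": 0,"jaw": 10},{"travel": [5,0,0],"spin": 0,"jaw": 10},{"travel": [5,0,0],"spin": 0,"jaw": 10},{"travel": [3,0,0],"spin": 0,"jaw": 10},{"travel": [1,0,0],"spin": 0,"jaw": 10},{"travel": [0,0,0],"spin": 0,"jaw": 10},{"travel": [0,0,0],"spin": 0,"jaw": 10}]}}

```text
time_s: 14.12
ee_pos: [567.4, 37.8, 107.0]
ee_rot: [0.0, 0.775, 0.632, 0.0]
force: [-0.5, 1.8, 6.7]
finger_gap: 0.192
finger_force: 51.0
```

```bash
python3 - <<'E'
from h import *
rep()
pp,s=wshot("w6",1.3); p=s["ee_pos"]
E
```

```text
14.1167 prog [ 5.552e+01 -2.800e-01  3.000e-02] F tool [ 1.6 -0.9 -6.7] ff 50.96309781074524
```

View pics/w6.png

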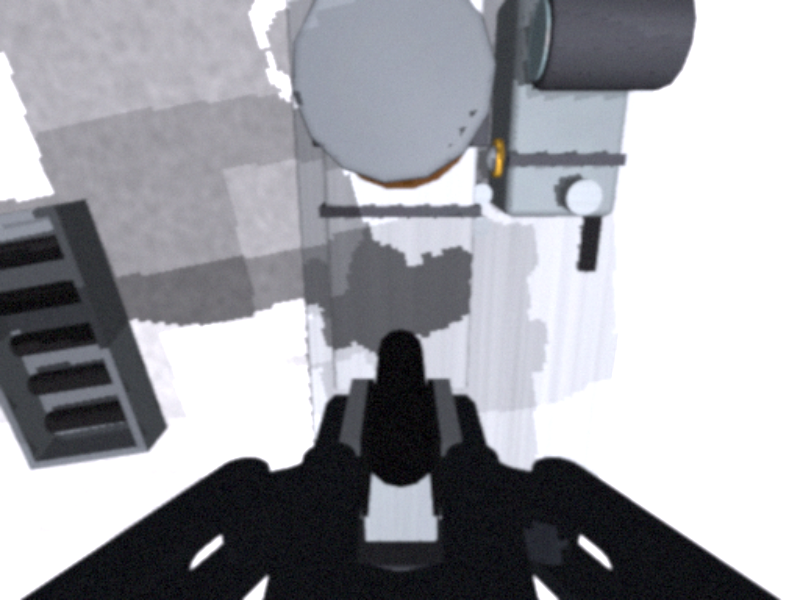

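The stopper is still seated. The carriage line is at row 211 and the index line at row 158. Computing the remaining gap.

```bash
python3 - <<'E'
from h import *
pp=(optics.camera_params("wrist"),np.load("pics/w6.npy")); s=read_state(); p=s["ee_pos"]
r=lambda u,v,z: tool(s,ray("wrist",u*.64,v*.64,z,pp)-p).round(1)
n=r(400,211,43); i=r(560,158,50); print(n,i,i-n)
E
```

```text
[54.3  0.  64. ] [73.4 55.2 57.1] [19.1 55.2 -6.9]
```

{"name": "arm_command", "arguments": {"targets": [{"travel": [1,0,0],"spin": 0,"jaw": 10},{"travel": [1.5,0,0],"spin": 0,"jaw": 10},{"travel": [1.5,0,0],"spin": 0,"jaw": 10},{"travel": [1,0,0],"spin": 0,"jaw": 10},{"travel": [0,0,0],"spin": 0,"jaw": 10}]}}

```text
time_s: 14.58
ee_pos: [568.4, 42.7, 107.0]
ee_rot: [0.0, 0.775, 0.632, 0.0]
force: [0.7, 1.1, 6.5]
finger_gap: 0.195
finger_force: 51.0
```

```bash
python3 -c "
from h import *
rep()"
```

```text
14.5833 prog [ 6.044e+01 -2.800e-01  3.000e-02] F tool [ 1.2  0.5 -6.5] ff 50.9650057554245
```

Both measures put the notch at about 74.6 mm progress. Now small steps, watching the force.

{"name": "arm_command", "arguments": {"targets": [{"travel": [1,0,0],"spin": 0,"jaw": 10},{"travel": [1,0,0],"spin": 0,"jaw": 10},{"travel": [1,0,0],"spin": 0,"jaw": 10},{"travel": [1,0,0],"spin": 0,"jaw": 10},{"travel": [0,0,0],"spin": 0,"jaw": 10}]}}

```text
time_s: 15.0
ee_pos: [569.1, 46.0, 107.0]
ee_rot: [0.0, 0.775, 0.632, -0.0]
force: [-2.4, -3.6, 7.4]
finger_gap: 0.193
finger_force: 51.1
```

{"name": "arm_command", "arguments": {"targets": [{"travel": [1,0,0],"spin": 0,"jaw": 10},{"travel": [1,0,0],"spin": 0,"jaw": 10},{"travel": [0,0,0],"spin": 0,"jaw": 10}]}}

```text
time_s: 15.25
ee_pos: [569.5, 48.2, 107.0]
ee_rot: [0.0, 0.775, 0.632, 0.0]
force: [-1.8, -2.1, 6.4]
finger_gap: 0.193
finger_force: 51.1
```

```bash
python3 -c "
from h import *
rep()"
```

```text
15.25 prog [ 6.611e+01 -3.200e-01 -1.000e-02] F tool [-2.4 -1.3 -6.4] ff 51.13668501377106
```

{"name": "arm_command", "arguments": {"targets": [{"travel": [1,0,0],"spin": 0,"jaw": 10},{"travel": [1,0,0],"spin": 0,"jaw": 10},{"travel": [0,0,0],"spin": 0,"jaw": 10}]}}

```text
time_s: 15.5
ee_pos: [570.0, 50.4, 107.0]
ee_rot: [0.0, 0.775, 0.632, 0.0]
force: [-0.6, -0.4, 6.8]
finger_gap: 0.194
finger_force: 51.1
```

```bash
python3 -c "
from h import *
rep()"
```

```text
15.5 prog [ 6.831e+01 -3.100e-01  1.000e-02] F tool [-0.5 -0.5 -6.8] ff 51.101768016815186
```

The force peaked near 64 and fell to zero near 68.3, which is the rib top, so the notch is at about 74.4. On into it.

{"name": "arm_command", "arguments": {"targets": [{"travel": [1,0,0],"spin": 0,"jaw": 10},{"travel": [1,0,0],"spin": 0,"jaw": 10},{"travel": [1,0,0],"spin": 0,"jaw": 10},{"travel": [0,0,0],"spin": 0,"jaw": 10}]}}

```text
time_s: 15.83
ee_pos: [570.6, 53.7, 107.0]
ee_rot: [0.0, 0.775, 0.632, 0.001]
force: [-0.0, 3.9, 5.9]
finger_gap: 0.194
finger_force: 51.0
```

```bash
python3 -c "
from h import *
rep()"
```

```text
15.8333 prog [ 7.175e+01 -3.200e-01  5.000e-02] F tool [ 3.8 -0.8 -5.9] ff 51.03825867176056
```

{"name": "arm_command", "arguments": {"targets": [{"travel": [1,0,0],"spin": 0,"jaw": 10},{"travel": [1,0,0],"spin": 0,"jaw": 10},{"travel": [0,0,0],"spin": 0,"jaw": 10},{"travel": [0,0,0],"spin": 0,"jaw": 10}]}}

```text
time_s: 16.17
ee_pos: [571.0, 55.7, 107.0]
ee_rot: [-0.0, 0.775, 0.632, 0.001]
force: [-0.1, 3.0, 6.5]
finger_gap: 0.19
finger_force: 51.0
```

```bash
python3 -c "
from h import *
rep()"
```

```text
16.1667 prog [73.7  -0.33  0.08] F tool [ 2.9 -0.7 -6.5] ff 51.04143440723419
```

{"name": "arm_command", "arguments": {"targets": [{"travel": [0.4,0,0],"spin": 0,"jaw": 10},{"travel": [0.4,0,0],"spin": 0,"jaw": 10},{"travel": [0,0,0],"spin": 0,"jaw": 10},{"travel": [0,0,0],"spin": 0,"jaw": 10},{"travel": [0,0,0],"spin": 0,"jaw": 10}]}}

```text
time_s: 16.58
ee_pos: [571.1, 56.1, 107.0]
ee_rot: [0.0, 0.775, 0.632, 0.0]
force: [-0.7, 0.6, 7.5]
finger_gap: 0.197
finger_force: 51.0
```

```bash
python3 - <<'E'
from h import *
rep()
pp,s=wshot("w7",1.3); rep()
E
```

```text
16.5833 prog [ 7.413e+01 -3.100e-01  3.000e-02] F tool [ 0.4 -0.8 -7.5] ff 51.031309962272644
16.6333 prog [ 7.418e+01 -3.100e-01  2.000e-02] F tool [ 0.4 -0.2 -6.1] ff 51.03066086769104
```

View pics/w7.png

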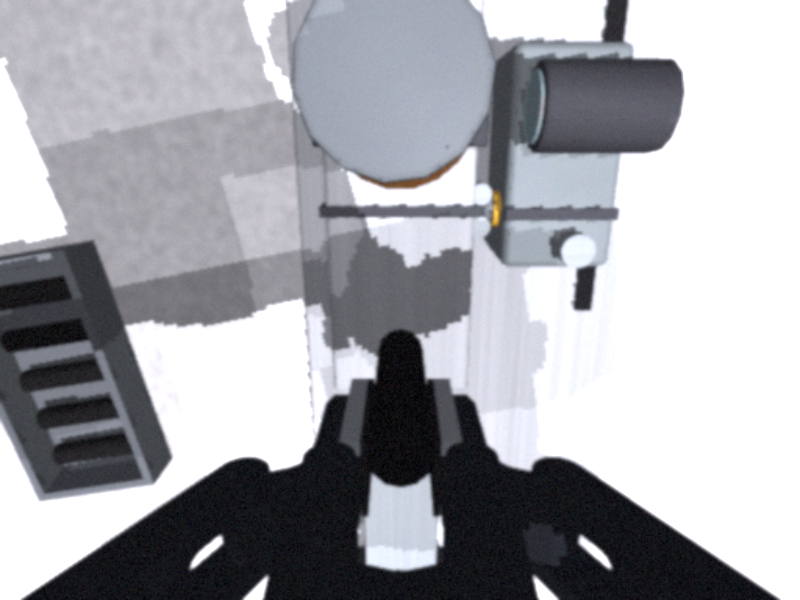

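The lines meet at row 211 (carriage) and 213 (index), with residual about 0.1 mm and rail force near zero. The stopper is unmoved. I'm holding briefly, then handing in.

{"name": "arm_command", "arguments": {"targets": [{"travel": [0,0,0],"spin": 0,"jaw": 10},{"travel": [0,0,0],"spin": 0,"jaw": 10},{"travel": [0,0,0],"spin": 0,"jaw": 10},{"travel": [0,0,0],"spin": 0,"jaw": 10}]}}

```text
time_s: 16.97
ee_pos: [571.1, 56.1, 107.0]
ee_rot: [0.0, 0.775, 0.632, 0.0]
force: [-1.2, -0.0, 6.8]
finger_gap: 0.19
finger_force: 51.0
```

```bash
python3 -c "
from h import *
rep(); print(order.sign_off())"
```

```text
16.9667 prog [ 7.418e+01 -3.300e-01  3.000e-02] F tool [-0.3 -1.2 -6.8] ff 51.03134572505951
the job is handed in; nothing more can be done
None
```

I seated the tall stopper in the flask and let go of it, slid the carriage into the notch (about 0.1 mm off by camera) while holding the handle, and handed the job in at 17 s; no verdict was returned.

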